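# Scoop the bearing balls from the parts tray into the pan

## Task

Take the hand scoop by its black grip bar, scoop all five steel balls out of the narrow parts tray and tip them into the steel pan; a second scoopful is fine if some stay behind. Do not touch the balls with the fingers. Then put the empty scoop back down, level on the bench where it stood, and do not disturb the bottles, the bearing or the loupe.

Things in the scene. Friction and masses are not known exactly. Their poses are not given: they have to be found in the camera images.
- parts_tray: Fixed open steel trough along its x axis, outside 242 x 76 x 40 mm, inside 70 mm wide (y); origin under the centre of its underside. Floor 6 mm thick, flat from x = -98 to +118 mm. Sides and +x end upright, 3 mm thick; the -x end (towards the robot at yaw 0) is a ramp. The balls start between x = -104 and 0 mm; the rest is empty.
- tray_ramp_foot (a point): Middle of the line where the tray's floor meets its ramp: 98 mm from the tray's origin along its -x, on the floor (6 mm up). From here the ramp rises outward at 60 degrees to the rim, 20 mm further and 34 mm higher.
- steel_pan: Fixed square pan of pressed steel with a rim lip, 169 x 170 mm over the lip, 96 mm high; origin under the centre of its underside. Inside about 130 x 130 mm, floor 2 mm thick.
- scoop: Loose bare aluminium hand scoop with a black grip bar, 92 (x) x 62 (y) x 92 (z) mm, 0.16 kg; origin at the centre of its underside, z up. The open nose looks along its own -x (nose edge at x = -46 mm), the closed back wall (28 mm high) is at x = +46 mm. Floor and walls 2 mm thick; side walls 28 mm high at the back, slanting down to 14 mm and ending 12 mm short of the nose.
- scoop_grip (a point): Centre of the scoop's grip bar, 17 mm towards the back and 77 mm above the scoop's origin. The bar runs along the scoop's x, 58 mm long, 14 mm thick (y), 30 mm high (z), and is carried by one post at the back wall; the space below the bar (from 28 to 62 mm) is open. Pinch it across y from above.
- ball_0_center (a point): Centre of a loose polished steel ball, 26 mm in diameter, 60 g.
- ball_1_center (a point): Centre of a loose polished steel ball, 26 mm in diameter, 60 g.
- ball_2_center (a point): Centre of a loose polished steel ball, 26 mm in diameter, 60 g.
- ball_3_center (a point): Centre of a loose polished steel ball, 26 mm in diameter, 60 g.
- ball_4_center (a point): Centre of a loose polished steel ball, 26 mm in diameter, 60 g.
- dropper_bottle: Bystander: brown glass bottle with black cap, 34 mm across, 70 mm high, loose; origin under its centre.
- vial_b: Bystander: small white bottle, 26 mm across, 60 mm high, loose; origin under its centre.
- bearing_1: Bystander: ball bearing lying flat, 82 mm across, 19 mm high, loose; origin under its centre.
- loupe: Bystander: black eye loupe, 34 mm across, 26 mm high, loose; origin under its centre.
Not all that is in view belongs to the job. Of the things like the scoop, leave any that is green; of the rest the larger one is meant.

How it is judged:
By the outcome, as a careful person would: the job done as asked, in the order asked, and still so for the second after the job is handed in, with the robot touching nothing.
It also fails if it takes over 64 s, if anything falls off the work surface, if the arm or the gripper's body presses on something with over 40 N, if the wrist force passes 120 N, or if a joint passes its speed limit or range.

## Robot

A 6-joint arm with a two-finger parallel gripper is mounted at the origin on a cart in front of the work surface, level with it; the furniture and walls round the work are solid. World frame = base frame: x ahead of the robot, y to its left, z up, the work surface at z = 0. Lengths are in m, angles in rad, forces in N, time in s.
With the tool pointing down it reaches from about 0.25 to 0.8 m from the base axis. Payload 3.9 kg.
Tool frame: the origin (TCP) lies midway between the tips of the shut fingers; the grasp point (between the pads) lies 19 mm behind it (env.tcp_to_grasp is the distance from the TCP to the grasp point, in m); z points along the fingers, y is the line along which they close (so a half turn about z gives the same grasp; the last joint's range is limited). The gripper opens to 85 mm and grips with 20 to 120 N. Pads are 22 mm wide; open, the fingers measure 114 mm over their backs; the gripper's body (76 mm by 85 mm) begins 54 mm behind the grasp point. The pads swing forward as they close: fully open they stand 13 mm farther back than shut.
Start: joints at [1.253, 0.26, -0.138, 1.173, 0, 1.571], TCP at [0.164, 0.499, 0.204] pointing down, gripper open.
Joint ranges: [-2.78, 2.78], [-0.83, 1.72], [-1.28, 1.37], [-1.9, 2.12], [-1.57, 1.48], [-3.14, 3.14]. Speed limits (rad/s): [2.57, 2.57, 3.14, 3.14, 3.14, 3.14].

## Interface

Orientations are given as a unit quaternion [x, y, z, w].
In Python, from cell import env gives the robot as it stands.
- The arm moves only by the shell command python3 -m jog 'ROWS' [FORCE]. ROWS is JSON, a list of rows, each a list of 3 entries, a list of its own where there are three numbers: the shift along the tool's x, y, z normalised to -1 to 1, where 1 is 50 cm, then the turn, a rotation vector about the tool's x, y, z normalised to -1 to 1, where 1 is 90 degrees, then the opening, from 0 (shut) to 1 (fully open). A call has exactly 5 rows; each row is the pose to reach, as a shift and turn from the pose commanded when the call began, along the tool's axes at that moment; what a row does not reach only later rows make up. A row lasts 1/8 s, in which the tool goes at most 62.5 mm and 10.7 degrees, less where a joint would pass 70% of its speed; a pose out of reach is approached as far as the arm can. A call with a number of a shift or a turn outside -1 to 1 is refused whole. A call with a gripper value outside its range is refused whole. The fingers move at their own pace and stop on an object; FORCE is the grip in N (left out, the last holds). Time passes only in rows, so rows that repeat a pose let the fingers close, or fill a call up. It gives the time, the measured TCP pose, the force, the opening and the grip force at its end, in the units of the state.
- env.get_obs(): the state, without advancing time (a new reading comes with each control period).
- env.get_image(name): name is "scene" or "top" or "wrist"; returns the picture (400x640x3 uint8, red, green, blue); there is no depth.
- env.calibration(name): a dict with "camera_matrix" (3x3 intrinsics, pixels), "R" (3x3) and "t" (3): a world point X has camera coordinates R X + t. Camera axes: x right, y down, z forward; pixel columns grow to the right and rows downward; lengths in m; the calibration is good to about 2 mm. A picture is of the moment at which its call begins: read the wrist's pose just before it. calibration takes no time and is no camera call; for the wrist camera it gives the pose at the moment of the call.
- env.hand_in(): hands the job in; it is judged then, once.
The state is a dict: "t": time; "joints": joint angles; "joint_vel": joint speeds; "tau": joint torques, N m; "position": TCP position; "eef_rot": TCP orientation; "contact_force": force on the tool from outside, world axes, zero at the start; "moment": the same for the moment, N m; "finger_gap": finger opening in m; "gripper_force": force on a finger pad.
Only numpy, scipy, OpenCV 4.12 (cv2) and the standard library are available. Lean on these libraries where they do the work, as an engineer would, in place of code of your own. Each camera call takes 0.05 s, during which the arm holds its last target. There are 200 camera calls.

## Working session

There is one attempt and no reset: what is moved stays moved. The work goes in short steps, Python scripts to look and compute and a shell command to move; the robot and the scene stay as the last step left them, time stands still between calls to the robot, and variables do not carry over. Pictures are saved under pics/ and viewed, at most 10 in all, crops included, and the job is handed in when it is done.

```bash
ls; mkdir -p pics; python3 - <<'E'
from cell import env
import cv2,numpy as np
o=env.get_obs();print(o)
print(env.tcp_to_grasp)
for n in("scene","top"):
    im=env.get_image(n);cv2.imwrite(f"pics/{n}0.png",im[:,:,::-1]);c=env.calibration(n);print(n,c)
a=[cv2.imread(f"pics/{n}0.png") for n in("scene","top")]
E
```

```text
pics
{'t': 0.0, 'joints': array([ 1.25301578e+00,  2.60679455e-01, -1.39382379e-01,  1.17268291e+00,
        5.01757570e-06,  1.57080679e+00]), 'joint_vel': array([-3.93975920e-04,  1.21757406e-03, -2.26978751e-03, -7.59088344e-05,
       -6.71929664e-04, -2.59527864e-03]), 'tau': array([ 1.49251016e-03, -4.05680573e+01,  2.53922260e+01,  1.87203765e-02,
        3.12681345e-05, -4.00963145e-06]), 'position': array([0.16381   , 0.49801728, 0.2027623 ]), 'eef_rot': array([ 1.58227647e-01,  9.87402179e-01, -9.61542732e-04, -1.56614233e-04]), 'contact_force': array([-0.78597425, -0.16338181, -0.05578292]), 'moment': array([ 0.02145696, -0.04790472,  0.01625634]), 'gripper_force': 0.0, 'finger_gap': 0.08551424594423288}
0.0187
scene {'camera_matrix': array([[385.4184201 ,   0.        , 317.89056784],
       [  0.        , 385.4184201 , 195.50799288],
       [  0.        ,   0.        ,   1.        ]]), 'R': array([[-0.98081117,  0.19482957, -0.00713372],
       [ 0.1348145 ,  0.65134227, -0.74671166],
       [-0.14083502, -0.73334486, -0.66510962]]), 't': array([ 0.58413305, -0.00325391,  1.16564123])}
top {'camera_matrix': array([[474.73931518,   0.        , 328.8202567 ],
       [  0.        , 474.73931518, 191.54386917],
       [  0.        ,   0.        ,   1.        ]]), 'R': array([[-0.01940719, -0.99966559, -0.01708978],
       [-0.98037858,  0.0223809 , -0.19584927],
       [ 0.19616626,  0.01295357, -0.98048508]]), 't': array([0.03173182, 0.60316535, 1.30381698])}
```

View pics/top0.png

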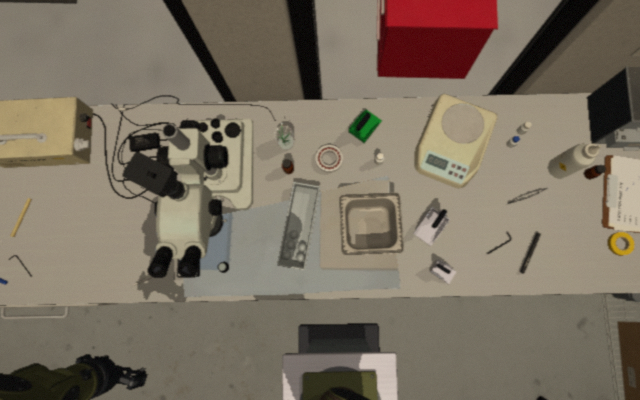

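View pics/scene0.png

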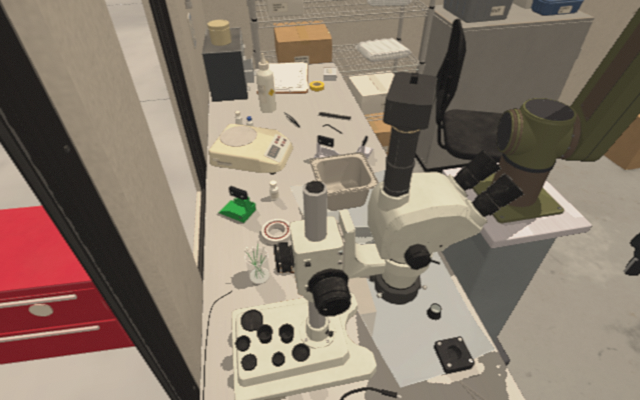

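```bash
cat > h.py <<'E'
import numpy as np,cv2
from cell import env
def ray(cal,uv,z):
    K,R,t=[np.array(cal[k]) for k in("camera_matrix","R","t")]
    d=R.T@np.linalg.solve(K,[uv[0],uv[1],1]);c=-R.T@t
    return c+d*(z-c[2])/d[2]
def proj(cal,X):
    K,R,t=[np.array(cal[k]) for k in("camera_matrix","R","t")]
    p=K@(R@np.array(X)+t);return p[:2]/p[2]
E
python3 - <<'E'
from h import *
im=cv2.imread("pics/top0.png")[160:300,270:470]
cv2.imwrite("pics/c0.png",cv2.resize(im,None,fx=4,fy=4,interpolation=cv2.INTER_CUBIC))
E
```

```text
(no output)
```

View pics/c0.png

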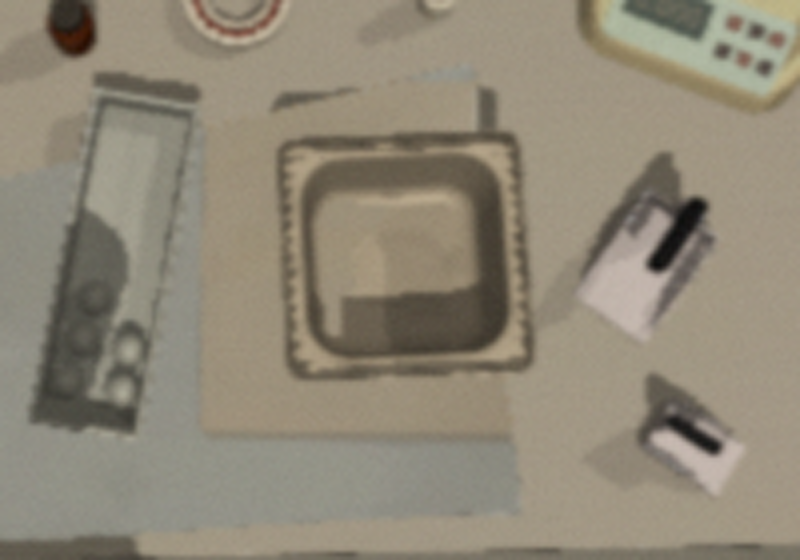

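```bash
python3 - <<'E'
from h import *
cal=env.calibration("top")
f=lambda u,v,z:ray(cal,(270+u/4-.375,160+v/4-.375),z)
P=lambda n,L,z:print(n,*[np.round(f(*p,z)[:2]*1000,1) for p in L])
P("tray FL FR NL NR",[(98,100),(193,110),(35,420),(135,430)],.04)
P("balls",[(97,297),(85,335),(68,375),(128,342),(122,385)],.019)
P("pan",[(280,148),(517,135),(530,370),(295,377)],.096)
P("scoop nose",[(578,293),(645,340)],.001)
im=cv2.imread("pics/top0.png").astype(int)
m=(im.max(2)<50);sub=np.zeros_like(m);sub[200:235,425:455]=m[200:235,425:455]
ys,xs=np.where(sub);print(len(xs))
W=np.array([ray(cal,(x,y),.092)[:2] for x,y in zip(xs,ys)])
r=cv2.minAreaRect((W*1000).astype(np.float32));print(r,W.mean(0), cv2.boxPoints(r))
c=W-W.mean(0);u,s,vt=np.linalg.svd(c);print(vt[0],np.ptp(c@vt[0]),np.ptp(c@vt[1]))
P("dropper/bearing/vial top",[(70,15)],.07);P("bearing",[(237,0)],.019);P("vial",[(437,0)],.06)
E
```

```text
tray FL FR NL NR [630.7 120.4] [621.6  51. ] [399.8 166.3] [391.4  95.4]
balls [488.5 123.7] [461.1 132.6] [432.5 145. ] [455.4 101.4] [424.5 106. ]
pan [581.4 -11.3] [ 586.8 -176.5] [ 424.  -177.5] [422.6 -17.7]
scoop nose [ 485.9 -228.5] [ 450.5 -275.4]
80
((515.2095947265625, -284.1109924316406), (13.420967102050781, 54.69119644165039), 58.610721588134766) [ 0.51651804 -0.28463983] [[ 488.3709  -275.59644]
 [ 535.0579  -304.08234]
 [ 542.0483  -292.62555]
 [ 495.36127 -264.13965]]
[-0.81130417  0.58462428] 0.05494720415323252 0.013526950272396858
dropper/bearing/vial top [687.4 137.7]
bearing [709.5  17.5]
vial [ 694.9 -128.3]
```

```bash
cat >> h.py <<'E'
from scipy.spatial.transform import Rotation as Ro
def pose(p,psi,th=0,roll=0):
    R=Ro.from_euler('z',psi,degrees=True)*Ro.from_matrix(np.diag([-1.,1,-1]))*Ro.from_euler('yx',[th,roll],degrees=True)
    return np.array(p,float),R
def cur():
    o=env.get_obs();return o["position"],Ro.from_quat(o["eef_rot"])
def rel(a,b,say=""):
    "shift and turn (jog units) from pose a to pose b"
    s=a[1].inv().apply(b[0]-a[0])/.5;t=(a[1].inv()*b[1]).as_rotvec()/(np.pi/2)
    print(say,np.round(s,4),np.round(t,4),"rows>=",max(np.linalg.norm(s)*.5/.0625,np.linalg.norm(t)*90/10.7).round(1))
E
python3 - <<'E'
from h import *
A,B=env.calibration("scene"),env.calibration("top")
for a,b in(((470,163),(160,262)),((500,200),(190,262)),((485,195),(160,262))):
    Pm=[c["camera_matrix"]@np.c_[c["R"],c["t"]] for c in(A,B)]
    X=cv2.triangulatePoints(*Pm,np.array(a,float),np.array(b,float)).ravel();X=X[:3]/X[3];print(X,proj(A,X),proj(B,X))
c=cur()
w=[c,pose([.14,.36,.3],12),pose([.31,.1,.3],-10),pose([.43,-.23,.27],-36)]
for i in range(3): rel(w[i],w[i+1],i)
E
```

```text
[0.40716009 0.34957216 0.43346482] [488.70479422 165.18483016] [164.67762633 254.10127775]
[0.38074208 0.3333102  0.35257772] [484.16462521 196.66517264] [184.68480152 268.58311925]
[0.399909   0.37056219 0.39007878] [492.0990823  196.00537232] [161.94123073 259.12078382]
0 [-0.041  -0.2776 -0.1938] [-1.100e-03 -3.000e-04 -3.357e-01] rows>= 2.8
1 [-0.2245 -0.5793  0.    ] [0.     0.     0.2444] rows>= 5.0
2 [-0.351  -0.6083  0.06  ] [0.     0.     0.2889] rows>= 5.6
```

```bash
python3 -m jog '[[[-0.013,-0.09,-0.05],[0,0,-0.1],1],[[-0.027,-0.18,-0.1],[0,0,-0.2],1],[[-0.041,-0.2776,-0.12],[0,0,-0.3],1],[[-0.041,-0.2776,-0.12],[0,0,-0.3357],1],[[-0.041,-0.2776,-0.12],[0,0,-0.3357],1]]' && python3 -m jog '[[[-0.045,-0.116,0],[0,0,0.05],1],[[-0.09,-0.232,0],[0,0,0.1],1],[[-0.135,-0.348,0],[0,0,0.15],1],[[-0.18,-0.464,0],[0,0,0.2],1],[[-0.2245,-0.5793,0],[0,0,0.2444],1]]' && python3 -m jog '[[[-0.07,-0.1,0],[0,0,0.05],1],[[-0.13,-0.2,0],[0,0,0.1],1],[[-0.2,-0.32,0],[0,0,0.17],1],[[-0.26,-0.43,0],[0,0,0.23],1],[[-0.32,-0.54,0],[0,0,0.28],1]]'; python3 - <<'E'
from h import *
c=cur();print(c[0],(c[1]).as_matrix().round(3),env.get_obs()["joints"].round(2))
rel(c,pose([.45,-.225,.27],-36))
E
```

```text
t: 0.72
position: [0.1401, 0.3601, 0.2637]
eef_rot: [-0.104, 0.995, 0.0, 0.0]
contact_force: [0.2, 0.4, 0.7]
finger_gap: 0.0857
gripper_force: 0.0
t: 1.35
position: [0.3114, 0.099, 0.2634]
eef_rot: [0.089, 0.996, 0.0, 0.0]
contact_force: [1.1, -0.3, -0.1]
finger_gap: 0.0852
gripper_force: 0.0
t: 1.98
position: [0.4195, -0.1886, 0.263]
eef_rot: [0.304, 0.953, 0.0, -0.0]
contact_force: [0.7, 0.3, 0.5]
finger_gap: 0.0854
gripper_force: 0.0
[ 0.41945075 -0.18858982  0.26298855] [[-0.815  0.58  -0.   ]
 [ 0.58   0.815  0.001]
 [ 0.001  0.    -1.   ]] [-0.42  0.13 -0.15  1.29  0.    0.2 ]
 [-0.092  -0.0239 -0.0141] [ 0.0002 -0.0004  0.0063] rows>= 0.8
```

```bash
python3 - <<'E'
from h import *
c=env.calibration("wrist");np.savez("w1.npz",**c)
cv2.imwrite("pics/w1.png",env.get_image("wrist")[:,:,::-1])
print(proj(c,[.516,-.2845,.092]),(-c["R"].T@c["t"]).round(3),c["camera_matrix"][0,0])
E
```

```text
[300.88210475 266.4842122 ] [ 0.354 -0.142  0.434] 285.3220493387898
```

View pics/w1.png

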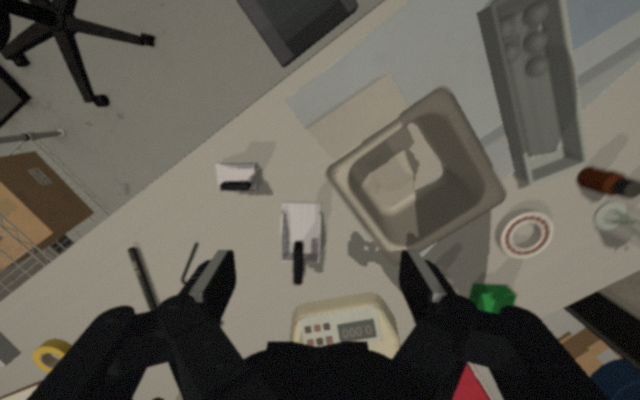

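```bash
python3 - <<'E'
from h import *
c=dict(np.load("w1.npz"));im=cv2.imread("pics/w1.png")
m=np.zeros(im.shape[:2],np.uint8);m[225:290,282:316]=(im.max(2)<55)[225:290,282:316]
ys,xs=np.where(m);print(len(xs),xs.min(),xs.max(),ys.min(),ys.max())
W=np.array([ray(c,p,.092)[:2] for p in zip(xs,ys)])*1000
r=cv2.minAreaRect(W.astype(np.float32));print(r)
v=np.linalg.svd(W-W.mean(0))[2][0];print(W.mean(0),np.degrees(np.arctan(v[1]/v[0])))
f=lambda n,L,z:print(n,*[np.round(ray(c,p,z)[:2]*1000,1) for p in L])
f("nose",[(283,204),(322,204)],.002)
f("pan",[(442,88),(504,193),(400,250),(328,172)],.096)
f("tray far",[(582,157),(522,183)],.04)
f("balls",[(530,13),(512,28),(535,40),(513,50),(537,66)],.019)
big=cv2.resize(im[190:300,260:340],None,fx=5,fy=5,interpolation=cv2.INTER_CUBIC)
b2=cv2.resize(im[0:220,310:600],None,fx=2.5,fy=2.5,interpolation=cv2.INTER_CUBIC)[:550,325:]
cv2.imwrite("pics/w1c.png",np.hstack([big[:550],b2])[:,:800])
E
```

```text
342 294 303 242 283
((509.7809143066406, -283.92315673828125), (12.346223831176758, 64.11223602294922), 53.09098815917969)
[ 508.9641373  -284.26339519] -37.297132171318616
nose [ 449.4 -277.1] [ 485.7 -226. ]
pan [422.4 -20.6] [576.2 -15.1] [ 570.3 -160.6] [ 427.5 -177.9]
tray far [626.9 115.8] [614.  33.]
balls [423.2 139. ] [425.7 113.7] [455.9 132.4] [450.3 104.5] [486.8 122.7]
```

View pics/w1c.png

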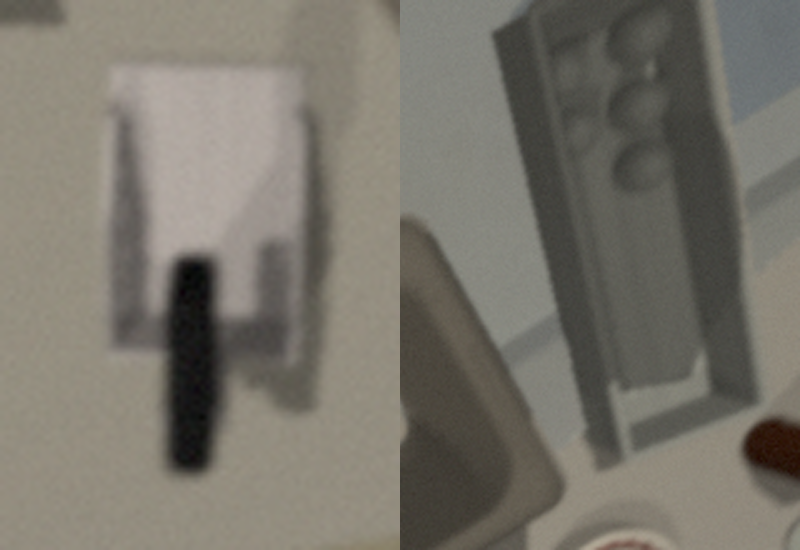

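```bash
python3 - <<'E'
from h import *
w=[cur(),pose([.518,-.2875,.15],-36),pose([.518,-.2875,.057],-36)]
for i in range(2): rel(w[i],w[i+1],i)
c=dict(np.load("w1.npz"))
for p,z in(((531.2,182),.04),((584,160),.04),((519.2,187.2),0),((310+20/2.5+0,14),0),((310+420/2.5,14),0)):print(ray(c,p,z)*1000)
E
```

```text
0 [-0.2611 -0.0357  0.2259] [-0.0028  0.0031  0.002 ] rows>= 2.8
1 [0.    0.    0.186] [0. 0. 0.] rows>= 1.5
[620.22764888  44.32525778  40.        ]
[632.68391097 116.64692245  40.        ]
[644.39377584  44.41598725   0.        ]
[264.84539663 -76.87940329   0.        ]
[387.58235658  95.42614419   0.        ]
```

```bash
python3 -m jog '[[[-0.1,-0.012,0.08],[0,0,0],1],[[-0.2,-0.024,0.16],[0,0,0],1],[[-0.2611,-0.0357,0.2259],[0,0,0.002],1],[[-0.2611,-0.0357,0.2259],[0,0,0.002],1],[[-0.2611,-0.0357,0.2259],[0,0,0.002],1]]' 100 && python3 - <<'E'
from h import *
rel(cur(),pose([.518,-.2875,.057],-36))
E
python3 -m jog '[[[0,0,0.06],[0,0,0],1],[[0,0,0.12],[0,0,0],1],[[0,0,0.187],[0,0,0],1],[[0,0,0.187],[0,0,0],1],[[0,0,0.187],[0,0,0],0.7]]' && python3 -m jog '[[[0,0,0],[0,0,0],0.4],[[0,0,0],[0,0,0],0.1],[[0,0,0],[0,0,0],0],[[0,0,0],[0,0,0],0],[[0,0,0],[0,0,0],0]]' 100
```

```text
t: 2.65
position: [0.5146, -0.2755, 0.1502]
eef_rot: [0.304, 0.953, 0.0, -0.001]
contact_force: [0.5, 0.5, 0.3]
finger_gap: 0.0857
gripper_force: 0.0
 [-0.0197 -0.0156  0.1864] [-0.0001 -0.0013  0.0069] rows>= 1.5
t: 3.28
position: [0.516, -0.2763, 0.0594]
eef_rot: [0.304, 0.953, -0.0, 0.001]
contact_force: [-0.6, -0.3, -0.3]
finger_gap: 0.0698
gripper_force: 0.0
t: 3.9
position: [0.5154, -0.2765, 0.0578]
eef_rot: [0.304, 0.953, -0.0, 0.001]
contact_force: [-1.5, -0.5, 5.5]
finger_gap: 0.0105
gripper_force: 97.3
```

```bash
python3 - <<'E'
from h import *
c=env.calibration("wrist");np.savez("w2.npz",**c)
im=env.get_image("wrist")[:,:,::-1];cv2.imwrite("pics/w2.png",im)
for X in([.518,-.2875,.092],[.4675,-.2515,.002]):print(proj(c,X))
E
```

```text
[303.11769574 271.84307137]
[307.43221933 138.04201722]
```

View pics/w2.png

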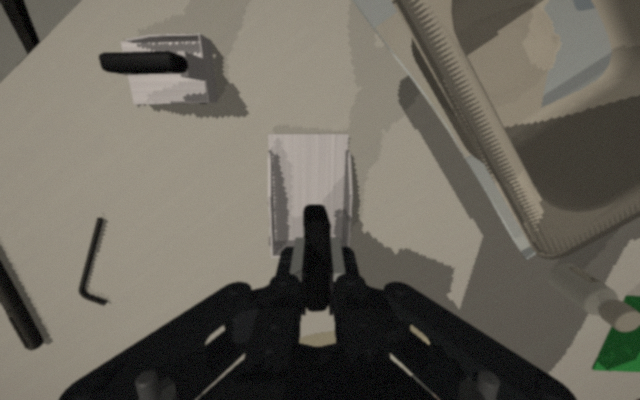

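```bash
python3 - <<'E'
from h import *
c=dict(np.load("w2.npz"));p,R=cur()
a,b=[ray(c,q,.002) for q in((268,134),(350,134))]
print(a,b,np.linalg.norm(a-b));print("tool",R.inv().apply(a-p)*1000,R.inv().apply(b-p)*1000)
d=b-a;print("yaw",np.degrees(np.arctan2(-d[0],d[1])),"mid",(a+b)/2)
print("bar front",R.inv().apply(ray(c,(316,207),.092)-p)*1000,R.inv().apply(ray(c,(316,207),.062)-p)*1000)
print("cam in tool",R.inv().apply(-c["R"].T@c["t"]-p)*1000,R.as_euler('zyx',degrees=True))
E
```

```text
[ 0.44717219 -0.2747365   0.002     ] [ 0.4842055  -0.22261636  0.002     ] 0.06393728244946352
tool [ 56.67120121 -38.07539593  55.7272204 ] [56.6500301  25.86188301 55.72718516]
yaw -35.39521988382179 mid [ 0.46568884 -0.24867643  0.002     ]
bar front [ 29.65987183  -0.30226498 -34.24337958] [18.40409827 -0.44912042 -4.2310737 ]
cam in tool [  80.79754434    0.36493443 -170.5964664 ] [-1.44623736e+02  5.09705545e-02  1.79963745e+02]
```

```bash
python3 -m jog '[[[0,0,0],[0,0,0],0.5],[[0,0,0],[0,0,0],0.5],[[0,-0.012,0],[0,0,0],0.5],[[0,-0.012,0],[0,0,0],0.5],[[0,-0.012,0],[0,0,0],0.5]]' && python3 - <<'E'
from h import *
c=env.calibration("wrist");np.savez("w3.npz",**c)
im=env.get_image("wrist")[:,:,::-1];cv2.imwrite("pics/w3.png",im)
g=cv2.cvtColor(im,cv2.COLOR_BGR2GRAY)
h=np.median(g[160:180,240:380],0);v=np.median(g[100:160,285:335],1)
dark=np.where(g[225,290:345]<40)[0]+290
print("bar cols",dark.min(),dark.max());print("v",100+np.argmax(np.diff(v)));print(g[140,255:365].tolist())
E
```

```text
t: 4.58
position: [0.5114, -0.2811, 0.0571]
eef_rot: [0.304, 0.953, 0.0, -0.0]
contact_force: [0.4, -0.1, -1.1]
finger_gap: 0.0431
gripper_force: 0.0
bar cols 303 326
v 134
[148, 147, 145, 146, 147, 147, 149, 149, 147, 150, 146, 145, 145, 147, 145, 144, 145, 144, 148, 145, 152, 155, 164, 167, 164, 165, 161, 159, 157, 154, 153, 157, 163, 166, 166, 166, 168, 169, 168, 170, 168, 167, 171, 167, 168, 168, 167, 170, 168, 169, 166, 168, 167, 165, 167, 168, 166, 166, 163, 161, 163, 162, 165, 168, 165, 166, 168, 164, 166, 169, 166, 164, 163, 164, 162, 162, 163, 162, 161, 165, 167, 161, 161, 165, 170, 168, 167, 164, 158, 163, 163, 159, 156, 149, 149, 148, 146, 148, 147, 144, 130, 116, 110, 123, 130, 132, 131, 132, 133, 132]
```

```bash
cat > nose.py <<'E'
from h import *
import sys
def look(name,zn=.002):
    p,R=cur();c=env.calibration("wrist");im=env.get_image("wrist")[:,:,::-1];cv2.imwrite(f"pics/{name}.png",im)
    np.savez(name+".npz",p=p,R=R.as_matrix(),**c);return an(name,zn)
def an(name,zn=.002):
    d=np.load(name+".npz");im=cv2.imread(f"pics/{name}.png");p,R=d["p"],Ro.from_matrix(d["R"])
    im=cv2.GaussianBlur(im,(3,3),0).astype(int);s=(im[:,:,2]-im[:,:,0]) # bench is browner than aluminium
    m=((s<14)&(im.min(2)>110)).astype(np.uint8);m[:, :230]=0;m[:,390:]=0;m[:110]=0;m[215:]=0
    n,l,st,ce=cv2.connectedComponentsWithStats(m);k=1+np.argmax(st[1:,4]);print("blob",st[k])
    y0=st[k][1]
    for y in range(y0-1,y0+14,3):
        xs=np.where(l[y]==k)[0];print(y,xs.min() if len(xs) else None,xs.max() if len(xs) else None,end="; ")
    g=cv2.cvtColor(im.astype(np.uint8),cv2.COLOR_BGR2GRAY)
    for y in(212,225):
        q=np.where(g[y,285:350]<45)[0]+285;print("bar",y,q.min() if len(q) else 0,q.max() if len(q) else 0)
E
python3 - <<'E'
from nose import *
p,R=cur()
d=dict(np.load("w3.npz"));np.savez("w3.npz",p=p,R=R.as_matrix(),**d);an("w3")
d=dict(np.load("w2.npz"));d.update(p=p,R=R.as_matrix());np.savez("w2.npz",**d);an("w2")
E
python3 -m jog '[[[0,0,0],[0,0,0],0.3],[[0,0,0],[0,0,0],0.1],[[0,0,0],[0,0,0],0],[[0,0,0],[0,0,0],0],[[0,0,0],[0,0,0],0]]' 100
python3 -c "
from nose import *
look('w4')"
```

```text
t: 5.25
position: [0.5115, -0.2813, 0.0575]
eef_rot: [0.304, 0.953, -0.0, 0.0]
contact_force: [-1.1, -0.4, 4.2]
finger_gap: 0.0103
gripper_force: 98.6Traceback (most recent call last):
  File "<stdin>", line 3, in <module>
TypeError: numpy.savez() got multiple values for keyword argument 'R'
Traceback (most recent call last):
  File "nose.py", line 5, in look
    np.savez(name+".npz",p=p,R=R.as_matrix(),**c);return an(name,zn)
    ~~~~~~~~^^^^^^^^^^^^^^^^^^^^^^^^^^^^^^^^^^^^^
TypeError: numpy.savez() got multiple values for keyword argument 'R'
```

```bash
sed -i 's/np.savez(name+".npz",p=p,R=R.as_matrix(),\*\*c)/np.savez(name+".npz",p=p,Rt=R.as_matrix(),**c)/; s/d=np.load(name+".npz");im=/im=/; s/;p,R=d\["p"\],Ro.from_matrix(d\["R"\])//' nose.py
python3 - <<'E'
from nose import *
for n in("w2","w3","w4"):print(n);an(n)
E
```

```text
w2
blob [322 150  25  65 345]
149 None None; 152 344 345; 155 344 345; 158 343 345; 161 343 345; bar 212 305 325
bar 225 305 329
w3
blob [332 136  26  79 651]
135 None None; 138 348 355; 141 348 353; 144 349 354; 147 350 351; bar 212 305 325
bar 225 303 326
w4
blob [331 149  28  66 612]
148 None None; 151 349 353; 154 350 357; 157 349 357; 160 349 357; bar 212 307 327
bar 225 306 328
```

```bash
python3 - <<'E'
from h import *
r=[cv2.resize(cv2.imread(f"pics/{n}.png")[115:255,245:375],None,fx=3,fy=4,interpolation=cv2.INTER_CUBIC) for n in("w3","w4")]
cv2.imwrite("pics/cmp.png",np.hstack(r))
E
```

```text
(no output)
```

View pics/cmp.png

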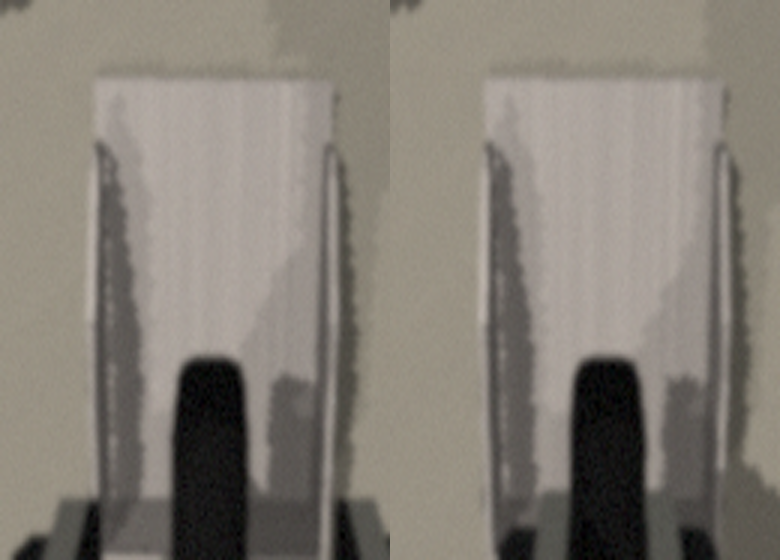

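```bash
python3 - <<'E'
from h import *
for n,L in(("w3",((276.7,133.8),(356,133.8))),("w4",((276.7,133.8),(356.7,133.8)))):
    c=dict(np.load(n+".npz"));a,b=[ray(c,q,.002) for q in L];d=b-a
    print(n,"mid",(a+b)/2,"w",np.linalg.norm(d),"yaw",np.degrees(np.arctan2(-d[0],d[1])))
c=dict(np.load("w4.npz"));R=Ro.from_matrix(c["Rt"]);print("nose in tool",R.inv().apply((a+b)/2-c["p"])*1000,c["p"])
p=(c["p"],R)
w=[p,pose(c["p"]+[0,0,.15],-35.4),pose([.56,-.09,.215],-24),pose([.576,.095,.215],-11)]
for i in range(3): rel(w[i],w[i+1],i)
rel(w[1],w[3])
E
python3 -m jog '[[[0,0,-0.06],[0,0,0],0],[[0,0,-0.16],[0,0,0],0],[[0,0,-0.26],[0,0,0],0],[[0,0,-0.316],[0,0,0],0],[[0,0,-0.316],[0,0,0],0]]' 100
```

```text
w3 mid [ 0.4648137  -0.24845571  0.002     ] w 0.06163998164987455 yaw -35.40679368390145
t: 5.92
position: [0.5131, -0.2815, 0.2169]
eef_rot: [0.304, 0.953, -0.0, 0.002]
contact_force: [0.3, -0.1, -0.8]
finger_gap: 0.0102
gripper_force: 98.3Traceback (most recent call last):
  File "<stdin>", line 3, in <module>
    fid = stack.enter_context(open(os.fspath(file), "rb"))
                              ~~~~^^^^^^^^^^^^^^^^^^^^^^^
FileNotFoundError: [Errno 2] No such file or directory: 'w4.npz'
```

```bash
python3 - <<'E'
from h import *
p,R=pose([.5115,-.2813,.0575],-35.4);print("nose in tool",R.inv().apply(np.array([.4648,-.2485,.002])-p)*1000)
w=[cur(),pose([.56,-.09,.215],-24),pose([.576,.095,.215],-11)]
rel(w[0],w[1]);rel(w[0],w[2])
E
```

```text
nose in tool [57.06689051 -0.31623905 55.5       ]
 [0.1452 0.3665 0.0036] [ 0.0005  0.0029 -0.1262] rows>= 3.2
 [0.3332 0.6868 0.0031] [ 2.000e-04  2.900e-03 -2.706e-01] rows>= 6.1
```

```bash
python3 -m jog '[[[0.03,0.06,0],[0,0,-0.02],0],[[0.08,0.16,0],[0,0,-0.06],0],[[0.14,0.28,0],[0,0,-0.11],0],[[0.2,0.4,0],[0,0,-0.16],0],[[0.25,0.5,0],[0,0,-0.2],0]]' && python3 -m jog '[[[0.05,0.1,0],[0,0,-0.04],0],[[0.08,0.16,0],[0,0,-0.07],0],[[0.08,0.16,0],[0,0,-0.07],0],[[0.08,0.16,0],[0,0,-0.07],0],[[0.08,0.16,0],[0,0,-0.07],0]]'; python3 - <<'E'
from h import *
p,R=cur();c=env.calibration("wrist");im=env.get_image("wrist")[:,:,::-1];cv2.imwrite("pics/w5.png",im);np.savez("w5.npz",p=p,Rt=R.as_matrix(),**c)
rel((p,R),pose([.576,.095,.215],-11));print(proj(c,[.511,.108,.006]),p)
E
```

```text
t: 6.55
position: [0.5527, -0.0052, 0.2124]
eef_rot: [0.15, 0.989, -0.0, -0.002]
contact_force: [0.4, -0.1, -2.0]
finger_gap: 0.0104
gripper_force: 98.4
t: 7.18
position: [0.5394, 0.0799, 0.2143]
eef_rot: [0.097, 0.995, -0.0, -0.001]
contact_force: [0.8, 0.2, -1.1]
finger_gap: 0.0103
gripper_force: 98.4
 [-0.0659  0.0439 -0.0015] [-0.0004 -0.0008 -0.0019] rows>= 0.6
[333.93107126 139.63785351] [0.53942649 0.07986956 0.21432058]
```

View pics/w5.png

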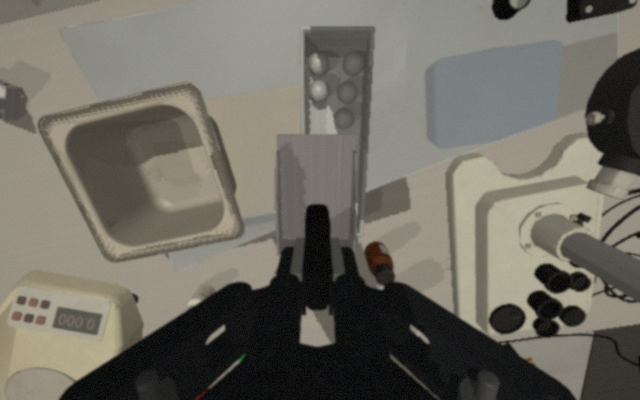

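```bash
python3 - <<'E'
from h import *
c=dict(np.load("w5.npz"));im=cv2.imread("pics/w5.png");g=cv2.GaussianBlur(cv2.cvtColor(im,cv2.COLOR_BGR2GRAY),(3,3),0).astype(int)
for y in(35,60,90,120,150):print(y,"L",g[y,297:313].tolist(),"R",g[y,360:380].tolist())
print("top",g[20:36,340].tolist(),g[20:36,320].tolist())
cl=cv2.HoughCircles(cv2.resize(g.astype(np.uint8)[25:135,300:375],None,fx=4,fy=4,interpolation=cv2.INTER_CUBIC),cv2.HOUGH_GRADIENT,1.5,60,param1=60,param2=18,minRadius=32,maxRadius=54)
for q in cl[0]:
    uv=q[:2]/4+[300,25]-.375;print(uv.round(1),q[2]/4,(ray(c,uv,.019)*1000).round(1))
E
```

```text
35 L [154, 151, 149, 149, 148, 141, 124, 102, 84, 77, 78, 80, 82, 82, 82, 82] R [85, 85, 85, 85, 85, 85, 84, 83, 83, 84, 86, 92, 100, 109, 122, 137, 144, 147, 147, 147]
60 L [150, 148, 146, 147, 150, 145, 128, 106, 90, 87, 91, 97, 105, 114, 125, 136] R [86, 82, 78, 74, 70, 69, 71, 75, 81, 88, 94, 99, 107, 123, 139, 147, 148, 148, 148, 148]
90 L [150, 149, 147, 147, 147, 144, 132, 115, 100, 91, 90, 94, 101, 111, 125, 138] R [90, 86, 79, 74, 73, 74, 76, 79, 82, 87, 99, 118, 134, 144, 147, 148, 147, 147, 147, 148]
120 L [151, 151, 148, 146, 147, 146, 139, 124, 105, 93, 92, 97, 110, 128, 144, 151] R [95, 86, 78, 74, 74, 77, 81, 87, 98, 116, 132, 141, 143, 142, 142, 143, 142, 141, 141, 141]
150 L [120, 119, 119, 119, 119, 120, 120, 119, 119, 118, 118, 118, 119, 120, 120, 118] R [84, 78, 78, 82, 86, 88, 91, 101, 118, 133, 141, 143, 143, 143, 143, 144, 143, 143, 143, 145]
top [152, 152, 152, 151, 148, 137, 120, 106, 99, 95, 90, 87, 85, 84, 84, 84] [153, 153, 153, 153, 149, 138, 120, 106, 99, 94, 90, 86, 83, 82, 82, 81]
[309.6  63.1] 10.475 [416.4  95.2  19. ]
[321.9 120.4] 11.975 [483.2  97.1  19. ]
[344.4 120.1] 12.4625 [488.1 124.6  19. ]
```

```bash
python3 - <<'E'
from h import *
c=dict(np.load("w5.npz"))
L=np.array([ray(c,q,.04)[:2] for q in((303.3,35),(303.5,60),(304.2,90),(304.6,120))])*1000
R=np.array([ray(c,q,.04)[:2] for q in((374,35),(373.3,60),(371.4,90),(369.7,120),(368,150))])*1000
T=np.array([ray(c,q,.04)[:2] for q in((320,26),(340,26),(360,26))])*1000
yl=[]
for n,A in(("L",L),("R",R)):
    f=np.polyfit(A[:,0],A[:,1],1);yl.append(f);print(n,A.round(1).tolist(),np.degrees(np.arctan(f[0])))
psi=-11;e=np.array([np.cos(np.radians(psi)),np.sin(np.radians(psi))]);n=np.array([-e[1],e[0]])
print("lat L",(L@n).round(1),"R",(R@n).round(1),"T along",(T@e).round(1), T.round(1))
c0=np.array([511,108]);print("old centre along/lat",c0@e,c0@n)
E
```

```text
L [[390.7, 94.2], [414.6, 89.3], [445.1, 83.6], [477.4, 77.2]] -11.016065626044199
R [[405.5, 168.7], [429.6, 164.7], [459.9, 158.4], [492.2, 152.0], [526.7, 145.1]] -11.101549794884674
lat L [167.  166.8 167.  166.9] R [242.9 243.6 243.3 243.1 243. ] T along [357.1 357.2 357.3] [[385.8 113.4]
 [390.  134.3]
 [394.1 155.2]]
old centre along/lat 481.0041192410895 203.5191324497621
```

```bash
cat >> h.py <<'E'
C0=np.array([.5083,.110]);PS=-11.05
e=np.array([np.cos(np.radians(PS)),np.sin(np.radians(PS))]);n=np.array([-e[1],e[0]])
def tray(x,y,z,th=0,roll=0):
    "tool pose with tray-frame TCP x,y (mm) and z (m)"
    q=C0+e*x/1000+n*y/1000;return pose([q[0],q[1],z],PS,th,roll)
def where():
    p,R=cur();d=p[:2]-C0;E=(pose([0,0,0],PS)[1].inv()*R).as_rotvec(degrees=True)
    print("tray x,y",(d@e*1000).round(1),(d@n*1000).round(1),"z",p[2].round(4),"rot",E.round(2),"F",env.get_obs()["contact_force"].round(1))
E
python3 -c "
from h import *
rel(cur(),tray(66,0.3,.214));where()"
```

```text
[-0.0589  0.048   0.0011] [-0.0002 -0.0005 -0.0015] rows>= 0.6
tray x,y 36.5 -23.6 z 0.2146 rot [0.02 0.04 0.13] F [ 0.4 -0.2 -2. ]
```

```bash
python3 -m jog '[[[-0.03,0.024,0],[0,0,0],0],[[-0.059,0.048,0],[0,0,-0.001],0],[[-0.059,0.048,0.06],[0,0,-0.001],0],[[-0.059,0.048,0.13],[0,0,-0.001],0],[[-0.059,0.048,0.13],[0,0,-0.001],0]]'; python3 -c "
from h import *
env.get_image('wrist');where();rel(cur(),tray(66,0.3,.065))"
```

```text
t: 7.85
position: [0.5706, 0.0974, 0.1474]
eef_rot: [0.096, 0.995, -0.001, -0.003]
contact_force: [-0.4, 0.1, -1.5]
finger_gap: 0.0103
gripper_force: 98.4
tray x,y 65.1 0.3 z 0.1494 rot [0.06 0.16 0.01] F [-0.5  0.1 -0.9]
 [-2.400e-03  1.000e-04  1.687e-01] [-0.0007 -0.0018 -0.0001] rows>= 1.4
```

```bash
python3 -m jog '[[[-0.002,0,0.06],[0,0,0],0],[[-0.002,0,0.12],[0,0,0],0],[[-0.002,0,0.145],[0,0,0],0],[[-0.002,0,0.155],[0,0,0],0],[[-0.002,0,0.155],[0,0,0],0]]'; python3 -c "
from h import *
where()"; python3 -m jog '[[[0,0,0.008],[0,0,0],0],[[0,0,0.014],[0,0,0],0],[[0,0,0.018],[0,0,0],0],[[0,0,0.018],[0,0,0],0],[[0,0,0.018],[0,0,0],0]]';  python3 -c "
from h import *
where()"
```

```text
t: 8.52
position: [0.575, 0.0987, 0.0737]
eef_rot: [0.096, 0.995, 0.0, 0.001]
contact_force: [0.7, 0.0, -1.7]
finger_gap: 0.0107
gripper_force: 98.4
tray x,y 67.6 1.7 z 0.0737 rot [-0.03 -0.09 -0.06] F [ 0.7  0.  -1.7]
t: 9.15
position: [0.5742, 0.0987, 0.0636]
eef_rot: [0.096, 0.995, 0.0, -0.0]
contact_force: [0.1, 0.4, -2.1]
finger_gap: 0.0103
gripper_force: 98.4
tray x,y 66.8 1.5 z 0.0636 rot [-0.    0.   -0.07] F [ 0.1  0.4 -2.1]
```

```bash
python3 -m jog '[[[0,-0.0025,0.003],[0,-0.008,0],0],[[0,-0.0025,0.004],[0,-0.017,0],0],[[0.01,-0.0025,0.004],[0,-0.017,0],0],[[0.022,-0.0025,0.004],[0,-0.017,0],0],[[0.034,-0.0025,0.004],[0,-0.017,0],0]]';  python3 -c "
from h import *
where()"
```

```text
t: 9.78
position: [0.563, 0.1006, 0.065]
eef_rot: [0.096, 0.995, -0.001, 0.019]
contact_force: [5.0, -3.5, 7.6]
finger_gap: 0.0102
gripper_force: 99.6
tray x,y 55.5 1.3 z 0.065 rot [-0.13 -2.21 -0.02] F [ 5.  -3.5  7.6]
```

```bash
python3 -m jog '[[[0.014,-0.001,-0.001],[0,0,0],0],[[0.028,-0.002,-0.0018],[0,0,0],0],[[0.042,-0.002,-0.0022],[0,0,0],0],[[0.056,-0.002,-0.0025],[0,0,0],0],[[0.07,-0.002,-0.003],[0,0,0],0]]';  python3 -c "
from h import *
where()"
```

```text
t: 10.4
position: [0.5286, 0.1066, 0.0654]
eef_rot: [0.096, 0.995, -0.001, 0.019]
contact_force: [4.6, -1.3, 4.9]
finger_gap: 0.0107
gripper_force: 99.1
tray x,y 20.6 0.5 z 0.0654 rot [-0.15 -2.23 -0.03] F [ 4.6 -1.3  4.9]
```

```bash
python3 -m jog '[[[0.014,0,-0.0004],[0,0,0],0],[[0.028,0,-0.0008],[0,0,0],0],[[0.042,0,-0.0012],[0,0,0],0],[[0.056,0,-0.0015],[0,0,0],0],[[0.07,0,-0.0019],[0,0,0],0]]';  python3 -c "
from h import *
where()
cv2.imwrite('pics/w6.png',env.get_image('wrist')[:,:,::-1])"
```

```text
t: 11.02
position: [0.4967, 0.1135, 0.0663]
eef_rot: [0.096, 0.995, -0.0, 0.022]
contact_force: [5.5, -1.4, 4.5]
finger_gap: 0.0102
gripper_force: 99.0
tray x,y -12.0 1.2 z 0.0663 rot [-0.21 -2.47 -0.02] F [ 5.5 -1.4  4.5]
```

```bash
python3 -m jog '[[[0.01,0,-0.0003],[0,0,0],0],[[0.02,0,-0.0006],[0,0,0],0],[[0.03,-0.001,-0.0008],[0,0,0],0],[[0.04,-0.002,-0.001],[0,0,0],0],[[0.046,-0.002,-0.0012],[0,0,0],0]]';  python3 -c "
from h import *
where()
cv2.imwrite('pics/w7.png',env.get_image('wrist')[:,:,::-1])"
```

```text
t: 11.7
position: [0.4731, 0.1171, 0.0658]
eef_rot: [0.096, 0.995, -0.0, 0.021]
contact_force: [9.1, -2.2, 9.2]
finger_gap: 0.0103
gripper_force: 99.8
tray x,y -35.9 0.2 z 0.0658 rot [-0.22 -2.36 -0.02] F [ 9.1 -2.2  9.2]
```

View pics/w7.png

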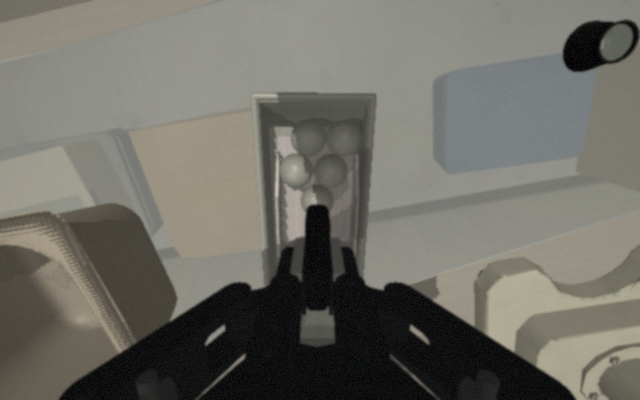

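```bash
python3 -m jog '[[[0.004,0,-0.0001],[0,0,0],0],[[0.008,0,-0.0002],[0,0,0],0],[[0.011,0,-0.0003],[0,0,0],0],[[0.011,0,-0.0003],[0,0,0],0],[[0.011,0,-0.0003],[0,0,0],0]]';  python3 -c "
from h import *
where();p,R=cur();rel((p,R),tray(-41,0,.068,15));rel((p,R),tray(-40,0,.085,25))"
```

```text
t: 12.38
position: [0.4687, 0.118, 0.066]
eef_rot: [0.096, 0.995, -0.0, 0.021]
contact_force: [8.0, -3.5, 9.8]
finger_gap: 0.0104
gripper_force: 99.7
tray x,y -40.4 0.2 z 0.066 rot [-0.2  -2.44 -0.01] F [ 8.  -3.5  9.8]
 [ 0.001  -0.0004 -0.004 ] [0.0022 0.1938 0.0004] rows>= 1.6
 [-0.0024 -0.0003 -0.0379] [0.0022 0.3049 0.0006] rows>= 2.6
```

```bash
python3 -m jog '[[[-0.001,0,-0.006],[0,0.05,0],0],[[-0.001,0,-0.011],[0,0.1,0],0],[[-0.001,0,-0.016],[0,0.15,0],0],[[-0.001,0,-0.02],[0,0.2,0],0],[[-0.001,0,-0.024],[0,0.25,0],0]]';  python3 -c "
from h import *
env.get_image('wrist');where()
cv2.imwrite('pics/w8.png',env.get_image('wrist')[:,:,::-1]);p,R=cur();rel((p,R),tray(-40,0,.085,25));rel((p,R),tray(-30,0,.2,25))"
```

```text
t: 13.0
position: [0.4654, 0.1171, 0.0738]
eef_rot: [0.094, 0.979, 0.018, -0.177]
contact_force: [7.3, -1.1, -4.4]
finger_gap: 0.0103
gripper_force: 98.4
tray x,y -42.4 -1.4 z 0.0728 rot [-0.03 20.69 -0.04] F [11.  -2.4 -0. ]
 [ 0.0038  0.0029 -0.0242] [0.0003 0.0494 0.0003] rows>= 0.4
 [ 0.0658  0.0031 -0.2466] [0.0003 0.0494 0.0003] rows>= 2.0
```

```bash
python3 -c "
from h import *
p,R=cur();rel((p,R),tray(-40,-.5,.085,27));rel((p,R),tray(-38,0,.135,27))"
python3 -m jog '[[[0.003,0.001,-0.012],[0,0.035,0],0],[[0.004,0.002,-0.024],[0,0.07,0],0],[[0.018,0.002,-0.06],[0,0.07,0],0],[[0.034,0.002,-0.1],[0,0.07,0],0],[[0.042,0.002,-0.12],[0,0.07,0],0]]';  python3 -c "
from h import *
env.get_image('wrist');where();env.get_image('wrist');where()
im=env.get_image('wrist')[:,:,::-1];where();cv2.imwrite('pics/w9.png',im)"
```

```text
[ 0.0038  0.0019 -0.0242] [0.0003 0.0716 0.0003] rows>= 0.6
 [ 0.0351  0.003  -0.1193] [0.0003 0.0716 0.0003] rows>= 1.0
t: 13.72
position: [0.4627, 0.118, 0.1378]
eef_rot: [0.093, 0.967, 0.023, -0.234]
contact_force: [0.5, -0.1, -4.6]
finger_gap: 0.0102
gripper_force: 98.3
tray x,y -46.1 -0.7 z 0.1389 rot [-1.000e-02  2.716e+01 -8.000e-02] F [-0.2  0.2 -3.1]
tray x,y -46.1 -0.7 z 0.1381 rot [-1.000e-02  2.717e+01 -8.000e-02] F [-0.1 -0.2 -4.6]
tray x,y -46.4 -0.9 z 0.1374 rot [ 1.000e-02  2.722e+01 -8.000e-02] F [ 1.  -0.9 -4.9]
```

```bash
cat >> h.py <<'E'
NT=np.array([.057,0,.0565])
def nosep(N,psi,th):
    p,R=pose([0,0,0],psi,th);return np.array(N)-R.apply(NT),R
E
python3 - <<'E'
from h import *
c=cur();w=[c,(c[0]+[.0,0,.065],c[1]),nosep([.525,-.10,.15],-11,27),nosep([.525,-.10,.15],-11,27),nosep([.525,-.1,.12],-11,0)]
for i in range(4):print(w[i+1][0].round(4));rel(w[i],w[i+1],i)
for t,z in((-15,.115),(-30,.11),(-45,.105),(-60,.10),(-70,.1)):q=nosep([.525,-.1,z],-11,t);print(t,q[0]);rel(w[4],q)
E
```

```text
[0.4626 0.118  0.2024]
0 [ 0.0595  0.     -0.1156] [0. 0. 0.] rows>= 1.0
[ 0.6    -0.1146  0.1745]
1 [-0.3443 -0.4044 -0.1142] [-0.0001 -0.0024  0.0003] rows>= 4.3
[ 0.6    -0.1146  0.1745]
2 [0. 0. 0.] [0. 0. 0.] rows>= 0.0
[ 0.581  -0.1109  0.1765]
3 [0.0365 0.     0.014 ] [ 0.  -0.3  0. ] rows>= 2.5
-15 [ 0.5646916  -0.10771527  0.18432749]
 [ 0.0331 -0.     -0.0157] [ 0.     -0.1667  0.    ] rows>= 1.4
-30 [ 0.54572553 -0.10402864  0.18743044]
 [ 0.0718 -0.     -0.0219] [ 0.     -0.3333  0.    ] rows>= 2.8
-45 [ 0.52534706 -0.10006746  0.18525662]
 [ 0.1133 -0.     -0.0175] [-0.  -0.5  0. ] rows>= 4.2
-60 [ 0.50494493 -0.09610169  0.17761345]
 [ 0.1549 -0.     -0.0022] [ 0.     -0.6667  0.    ] rows>= 5.6
-70 [ 0.4920198  -0.0935893   0.17288662]
 [0.1812 0.     0.0072] [ 0.     -0.7778  0.    ] rows>= 6.5
```

```bash
python3 -m jog '[[[0.01,0,-0.02],[0,0,0],0],[[0.03,0,-0.06],[0,0,0],0],[[0.05,0,-0.1],[0,0,0],0],[[0.0595,0,-0.1156],[0,0,0],0],[[0.0595,0,-0.1156],[0,0,0],0]]'; python3 -c "
from h import *
where();rel(cur(),nosep([.525,-.10,.17],-11,27))"
```

```text
t: 14.5
position: [0.4626, 0.1181, 0.203]
eef_rot: [0.093, 0.967, 0.023, -0.234]
contact_force: [0.4, 0.3, -4.5]
finger_gap: 0.0104
gripper_force: 98.3
tray x,y -46.4 -0.8 z 0.203 rot [ 0.   27.22 -0.08] F [ 0.4  0.3 -4.5]
 [-0.3265 -0.4045 -0.1489] [ 0.     -0.0024  0.0003] rows>= 4.3
```

```bash
python3 -m jog '[[[-0.015,-0.02,-0.007],[0,0,0],0],[[-0.05,-0.06,-0.022],[0,0,0],0],[[-0.1,-0.125,-0.045],[0,0,0],0],[[-0.155,-0.19,-0.07],[0,0,0],0],[[-0.21,-0.26,-0.095],[0,0,0],0]]' && python3 -m jog '[[[-0.045,-0.055,-0.02],[0,0,0],0],[[-0.08,-0.1,-0.038],[0,0,0],0],[[-0.105,-0.132,-0.049],[0,0,0],0],[[-0.1165,-0.1445,-0.0539],[0,0,0],0],[[-0.1165,-0.1445,-0.0539],[0,0,0],0]]'; python3 -c "
from h import *
env.get_image('wrist');c=cur();print(c[0],env.get_obs()['contact_force']);rel(c,nosep([.525,-.10,.17],-11,27))
for t,z in((20,.155),(10,.135),(0,.12),(-10,.117),(-20,.113)):rel(c,nosep([.525,-.1,z],-11,t),t)"
```

```text
t: 15.12
position: [0.5511, -0.0333, 0.1957]
eef_rot: [0.093, 0.967, 0.023, -0.235]
contact_force: [0.9, 0.9, -4.5]
finger_gap: 0.01
gripper_force: 98.3
t: 15.75
position: [0.5997, -0.1151, 0.193]
eef_rot: [0.093, 0.967, 0.023, -0.235]
contact_force: [-0.4, 1.0, -5.0]
finger_gap: 0.0106
gripper_force: 98.3
[ 0.59953724 -0.11435075  0.19356942] [-1.10019955 -0.12398398 -5.26892832]
 [-0.0001 -0.0003 -0.0021] [ 0.0004 -0.0039  0.0001] rows>= 0.0
20 [ 0.0008 -0.0003  0.0116] [ 0.0004 -0.0816  0.0001] rows>= 0.7
10 [ 0.0059 -0.0003  0.0319] [ 4.000e-04 -1.927e-01  1.000e-04] rows>= 1.6
0 [ 0.0179 -0.0003  0.0477] [ 4.000e-04 -3.039e-01  1.000e-04] rows>= 2.6
-10 [ 0.0424 -0.0003  0.0468] [ 4.00e-04 -4.15e-01  0.00e+00] rows>= 3.5
-20 [ 0.0667 -0.0003  0.0525] [ 4.000e-04 -5.261e-01 -0.000e+00] rows>= 4.4
```

```bash
python3 -m jog '[[[0.001,0,0.012],[0,-0.08,0],0],[[0.006,0,0.032],[0,-0.19,0],0],[[0.018,0,0.047],[0,-0.3,0],0],[[0.03,0,0.047],[0,-0.36,0],0],[[0.042,0,0.047],[0,-0.415,0],0]]'; python3 -c "
from h import *
c=cur();print(c[0],env.get_obs()['contact_force'])
for t,z in((-15,.117),(-20,.115),(-27,.112),(-35,.11),(-45,.107),(-60,.1),(-70,.1)):rel(c,nosep([.525,-.1,z],-11,t),t)"
```

```text
t: 16.42
position: [0.567, -0.1071, 0.183]
eef_rot: [0.094, 0.992, -0.008, 0.088]
contact_force: [0.4, -0.4, -3.5]
finger_gap: 0.0105
gripper_force: 99.2
[ 0.56701124 -0.10712468  0.18301608] [ 0.38249135 -0.37748493 -3.4702183 ]
-15 [ 0.0031 -0.002  -0.0073] [ 0.0006 -0.0546  0.0012] rows>= 0.5
-20 [ 0.0149 -0.002  -0.0119] [ 0.0006 -0.1101  0.0012] rows>= 0.9
-27 [ 0.0326 -0.002  -0.0164] [ 0.0007 -0.1879  0.0011] rows>= 1.6
-35 [ 0.0537 -0.0019 -0.0217] [ 0.0008 -0.2768  0.0011] rows>= 2.3
-45 [ 0.0817 -0.0019 -0.0232] [ 0.0009 -0.3879  0.001 ] rows>= 3.3
-60 [ 0.126  -0.0018 -0.0114] [ 0.001  -0.5546  0.0009] rows>= 4.7
-70 [ 0.1536 -0.0017 -0.0068] [ 0.0011 -0.6657  0.0008] rows>= 5.6
```

```bash
python3 -m jog '[[[0.003,0,-0.007],[0,-0.05,0],0],[[0.009,0,-0.01],[0,-0.08,0],0],[[0.015,0,-0.012],[0,-0.11,0],0],[[0.024,0,-0.014],[0,-0.15,0],0],[[0.033,0,-0.016],[0,-0.19,0],0]]' && python3 -m jog '[[[0.022,0,0.004],[0,-0.09,0],0],[[0.045,0,0.012],[0,-0.2,0],0],[[0.07,0,0.022],[0,-0.3,0],0],[[0.09,0,0.03],[0,-0.37,0],0],[[0.09,0,0.03],[0,-0.37,0],0]]' ; python3 -c "
from h import *
env.get_image('wrist');c=cur();o=env.get_obs();print(c[0],o['contact_force'],o['joints'].round(2),(c[1].apply([1,0,0])).round(3), c[0]+c[1].apply(NT))
for n in('wrist','top'):cv2.imwrite(f'pics/{n}10.png',env.get_image(n)[:,:,::-1])"
```

```text
t: 17.05
position: [0.5513, -0.1041, 0.1879]
eef_rot: [0.092, 0.968, -0.022, 0.234]
contact_force: [1.6, -0.1, -2.0]
finger_gap: 0.0105
gripper_force: 99.6
t: 17.68
position: [0.5449, -0.1026, 0.1888]
eef_rot: [0.083, 0.872, -0.046, 0.48]
contact_force: [-2.8, 0.9, -2.9]
finger_gap: 0.0104
gripper_force: 99.7
[ 0.54593704 -0.10279455  0.18991963] [ 0.35816156 -0.05997789  0.54872449] [-0.18 -0.04 -1.28 -0.68 -0.01  0.  ] [-0.523  0.101 -0.846] [ 0.56309548 -0.10607728  0.11158661]
```

```bash
python3 -c "
from h import *
c=cur()
a=(c[0]+[-.01,0,.06],c[1]);rel(c,a);b=pose([.535,-.05,.26],-11,0);rel(c,b)"
```

```text
[-0.0905 -0.0038 -0.0812] [0. 0. 0.] rows>= 1.0
 [-0.1034  0.1001 -0.1101] [5.000e-04 6.379e-01 9.000e-04] rows>= 5.4
```

```bash
python3 -m jog '[[[-0.04,0,-0.04],[0,0.03,0],0],[[-0.085,0,-0.08],[0,0.1,0],0],[[-0.095,0.02,-0.1],[0,0.22,0],0],[[-0.1,0.05,-0.11],[0,0.34,0],0],[[-0.1,0.08,-0.11],[0,0.46,0],0]]' ; python3 -c "
from h import *
c=cur();o=env.get_obs();print(c[0],o['contact_force'],o['joints'].round(2),(c[1].apply([1,0,0])).round(3))
rel(c,pose([.535,-.04,.26],-11,0))"
```

```text
t: 18.45
position: [0.5307, -0.0617, 0.2593]
eef_rot: [0.094, 0.971, -0.02, 0.22]
contact_force: [2.4, -0.4, -2.3]
finger_gap: 0.0106
gripper_force: 99.6
[ 0.53069253 -0.06165133  0.2592518 ] [ 2.41988186 -0.3627077  -2.33427751] [-0.09 -0.08 -0.5   0.71 -0.04  0.09] [-0.886  0.173 -0.43 ]
 [-0.0008  0.0442 -0.0012] [ 1.000e-03  2.833e-01 -1.000e-04] rows>= 2.4
```

```bash
python3 -m jog '[[[0,0.02,0],[0,0.1,0],0],[[0,0.04,0],[0,0.2,0],0],[[0,0.044,0],[0,0.28,0],0],[[0,0.044,0],[0,0.28,0],0],[[0,0.044,0],[0,0.28,0],0]]' ; python3 -c "
from h import *
env.get_image('wrist');where();c=env.calibration('wrist');np.savez('w11.npz',**c);cv2.imwrite('pics/w11.png',env.get_image('wrist')[:,:,::-1])"
```

```text
t: 19.08
position: [0.5367, -0.0407, 0.258]
eef_rot: [0.096, 0.995, 0.0, 0.005]
contact_force: [-0.4, 0.6, -1.6]
finger_gap: 0.0102
gripper_force: 99.6
tray x,y 56.5 -142.6 z 0.2585 rot [-0.1  -0.64 -0.07] F [ 0.   0.6 -2. ]
```

View pics/w11.png

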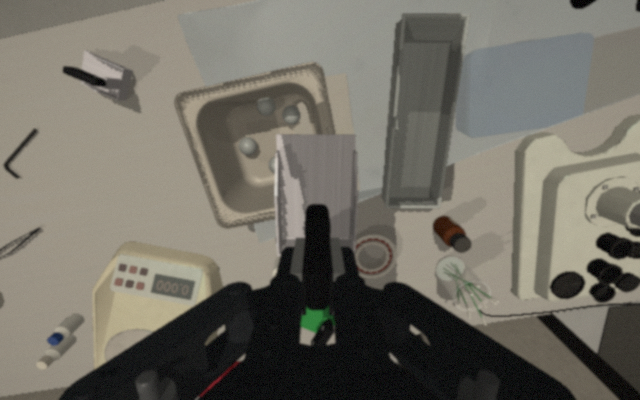

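```bash
python3 -c "
from h import *
c=cur();rel(c,pose([.5125,-.283,.2],-35.5))"
```

```text
[-0.044  -0.4848  0.1175] [0.0028 0.0072 0.2723] rows>= 4.0
```

```bash
python3 -m jog '[[[-0.008,-0.1,0.015],[0,0,0.055],0],[[-0.018,-0.2,0.03],[0,0,0.11],0],[[-0.027,-0.3,0.05],[0,0,0.165],0],[[-0.036,-0.4,0.08],[0.002,0.004,0.22],0],[[-0.044,-0.4848,0.1175],[0.003,0.007,0.272],0]]' && python3 -m jog '[[[0,0,0],[0,0,0],0],[[0,0,0.05],[0,0,0],0],[[0,0,0.12],[0,0,0],0],[[0,0,0.15],[0,0,0],0],[[0,0,0.15],[0,0,0],0]]'; python3 -c "
from h import *
env.get_image('wrist');c=cur();print(c[0],env.get_obs()['contact_force']);rel(c,pose([.5125,-.283,.08],-35.5));rel(c,pose([.5125,-.283,.0575],-35.5))"
```

```text
t: 19.8
position: [0.513, -0.2846, 0.2007]
eef_rot: [0.306, 0.952, -0.001, 0.001]
contact_force: [-0.2, 0.1, -1.9]
finger_gap: 0.0099
gripper_force: 99.6
t: 20.42
position: [0.5132, -0.2821, 0.1244]
eef_rot: [0.304, 0.953, -0.0, -0.001]
contact_force: [0.4, 0.1, -1.5]
finger_gap: 0.0101
gripper_force: 99.6
[ 0.51419714 -0.28273365  0.12535348] [-0.16879804 -0.03474377 -2.59993323]
 [ 0.0025 -0.0024  0.0907] [-0.0003  0.0003  0.0007] rows>= 0.7
 [ 0.0025 -0.0023  0.1357] [-0.0003  0.0003  0.0007] rows>= 1.1
```

```bash
python3 -m jog '[[[0.002,-0.002,0.05],[0,0,0],0],[[0.002,-0.002,0.1],[0,0,0],0],[[0.002,-0.002,0.12],[0,0,0],0],[[0.002,-0.002,0.128],[0,0,0],0],[[0.002,-0.002,0.13],[0,0,0],0]]'; python3 -c "
from h import *
env.get_image('wrist');c=cur();print(c[0],env.get_obs()['contact_force']);rel(c,pose([.5125,-.283,.0575],-35.5))"
```

```text
t: 21.1
position: [0.5135, -0.2839, 0.0603]
eef_rot: [0.305, 0.952, -0.0, 0.001]
contact_force: [0.4, -0.6, -1.3]
finger_gap: 0.0101
gripper_force: 99.6
[ 0.51350829 -0.28389203  0.06026574] [-0.36739492  0.67608243 -1.53507711]
 [0.0027 0.0003 0.0055] [-0.0003  0.0009  0.0003] rows>= 0.0
```

Not yet in contact; lower slowly to touch.

```bash
python3 -m jog '[[[0,0,0.0015],[0,0,0],0],[[0,0,0.003],[0,0,0],0],[[0,0,0.0045],[0,0,0],0],[[0,0,0.006],[0,0,0],0],[[0,0,0.006],[0,0,0],0]]'; python3 -c "
from h import *
env.get_image('wrist');c=cur();print(c[0],env.get_obs()['contact_force'])"
```

```text
t: 21.78
position: [0.5127, -0.284, 0.0574]
eef_rot: [0.305, 0.952, -0.001, 0.0]
contact_force: [-1.9, -0.1, 5.3]
finger_gap: 0.0104
gripper_force: 100.4
[ 0.51268865 -0.28401769  0.05740756] [-2.68484759 -1.12178081  5.50896504]
```

```bash
python3 -m jog '[[[0,0,0],[0,0,0],0.2],[[0,0,0],[0,0,0],0.4],[[0,0,0],[0,0,0],0.6],[[0,0,0],[0,0,0],0.7],[[0,0,0],[0,0,0],0.7]]' 20 && python3 -m jog '[[[0,0,-0.02],[0,0,0],0.7],[[0,0,-0.08],[0,0,0],0.7],[[0,0,-0.18],[0,0,0],0.7],[[0,0,-0.3],[0,0,0],0.7],[[0,0,-0.36],[0,0,0],0.7]]' && python3 -m jog '[[[0,0,0],[0,0,0],0.7],[[0,0,0],[0,0,0],0.7],[[0,0,0],[0,0,0],0.7],[[0,0,0],[0,0,0],0.7],[[0,0,0],[0,0,0],0.7]]'; python3 - <<'E'
from h import *
c=cur();print(c[0])
cal=env.calibration("wrist");im=env.get_image("wrist")[:,:,::-1];cv2.imwrite("pics/w12.png",im);np.savez("w12.npz",**cal)
top=env.get_image("top")[:,:,::-1];cv2.imwrite("pics/top12.png",top);a=cv2.imread("pics/top0.png")
# bar in wrist
q=proj(cal,[.516,-.2845,.092]).astype(int);print("expected bar",q)
s=im[q[1]-40:q[1]+40,q[0]-25:q[0]+25].max(2)<50;ys,xs=np.where(s);W=np.array([ray(cal,(x+q[0]-25,y+q[1]-40),.092)[:2] for x,y in zip(xs,ys)])*1000
print(cv2.minAreaRect(W.astype(np.float32)),len(xs))
# change map top, outside arm: bystanders region
d=cv2.absdiff(cv2.GaussianBlur(a,(3,3),0),cv2.GaussianBlur(top,(3,3),0)).max(2)
for n,(x,y) in dict(dropper=(288,163),bearing=(329,157),vial=(379,157),loupe=(223,267)).items():print(n,d[y-14:y+15,x-14:x+15].max())
cal=env.calibration("wrist")
g=cv2.cvtColor(im,cv2.COLOR_BGR2GRAY)
E
```

```text
t: 22.45
position: [0.5128, -0.2835, 0.0563]
eef_rot: [0.305, 0.952, -0.0, -0.0]
contact_force: [0.7, -0.2, -0.8]
finger_gap: 0.0598
gripper_force: 0.0
t: 23.08
position: [0.5142, -0.2841, 0.2411]
eef_rot: [0.305, 0.952, -0.001, 0.003]
contact_force: [0.2, 0.1, -0.5]
finger_gap: 0.0598
gripper_force: 0.0
t: 23.7
position: [0.5125, -0.2832, 0.2356]
eef_rot: [0.305, 0.952, -0.0, -0.001]
contact_force: [-0.3, -0.2, 0.7]
finger_gap: 0.0597
gripper_force: 0.0
[ 0.51251919 -0.2832484   0.23564148]
expected bar [317 179]
((515.2490234375, -286.61090087890625), (11.588300704956055, 57.722869873046875), 54.120208740234375) 483
dropper 23
bearing 52
vial 62
loupe 22
```

```bash
python3 -c "
from h import *
rel(cur(),pose([.51,-.09,.28],-11))"; python3 -m jog '[[[0.04,0.07,-0.05],[0,0,-0.04],0.7],[[0.09,0.14,-0.09],[0,0,-0.1],0.7],[[0.15,0.22,-0.09],[0,0,-0.16],0.7],[[0.2,0.28,-0.09],[0,0,-0.22],0.7],[[0.226,0.31,-0.09],[0,0,-0.27],0.7]]' && python3 -m jog '[[[0,0,0],[0,0,0],0.7],[[0,0,0],[0,0,0],0.7],[[0,0,0],[0,0,0],0.7],[[0,0,0],[0,0,0],0.7],[[0,0,0],[0,0,0],0.7]]'; python3 - <<'E'
from h import *
c=cur();print(c[0])
cal=env.calibration("wrist");im=env.get_image("wrist")[:,:,::-1].copy();cv2.imwrite("pics/w13.png",im);np.savez("w13.npz",**cal)
u=[proj(cal,[.503+a,-.095+b,.002]) for a in(-.065,.065) for b in(-.065,.065)];u=np.array(u);x0,y0=np.floor(u.min(0)).astype(int);x1,y1=np.ceil(u.max(0)).astype(int)
print(x0,x1,y0,y1)
x0=max(x0,0);y0=max(y0,0)
g=cv2.cvtColor(im,cv2.COLOR_BGR2GRAY)[y0:y1,x0:x1];k=4;G=cv2.resize(g,None,fx=k,fy=k,interpolation=cv2.INTER_CUBIC)
r=.013*285/(np.linalg.norm(cal["R"]@np.array([.503,-.095,.015])+cal["t"]))*k;print("r",r)
h=cv2.HoughCircles(G,cv2.HOUGH_GRADIENT,1.5,1.5*r,param1=50,param2=16,minRadius=int(r*.8),maxRadius=int(r*1.25))
for q in h[0][:9]:
    uv=q[:2]/k+[x0,y0];print(uv.round(),(q[2]/r).round(2),(ray(cal,uv,.015)[:2]*1000).round())
top=env.get_image("top")[:,:,::-1];cv2.imwrite("pics/top13.png",top);a=cv2.imread("pics/top0.png")
for n,(x,y) in dict(dropper=(288,163),bearing=(329,157),vial=(379,157),loupe=(223,267)).items():
    A=a[y-14:y+15,x-14:x+15];S=cv2.matchTemplate(top[y-22:y+23,x-22:x+23],A,cv2.TM_CCOEFF_NORMED);print(n,cv2.minMaxLoc(S)[1],np.array(cv2.minMaxLoc(S)[3])-8)
E
```

```text
[ 0.229   0.3116 -0.0879] [-0.0003 -0.0007 -0.2719] rows>= 3.2
t: 24.42
position: [0.5105, -0.0897, 0.2816]
eef_rot: [0.095, 0.995, -0.0, -0.0]
contact_force: [-0.2, -0.2, -0.1]
finger_gap: 0.0597
gripper_force: 0.0
t: 25.05
position: [0.5108, -0.0921, 0.2812]
eef_rot: [0.098, 0.995, -0.0, -0.0]
contact_force: [-0.9, 0.7, -0.2]
finger_gap: 0.0599
gripper_force: 0.0
[ 0.51084463 -0.09208847  0.28122171]
264 362 99 197
r 33.451849730280834
[290. 160.] 0.95 [ 507. -133.]
[317. 175.] 1.1 [538. -98.]
[350. 177.] 1.0 [552. -47.]
[280. 104.] 1.15 [ 424. -130.]
[306. 151.] 1.2 [ 499. -107.]
[329. 128.] 1.15 [472. -66.]
[295. 101.] 1.04 [ 424. -107.]
[284. 119.] 1.0 [ 446. -129.]
[297. 116.] 1.05 [ 446. -110.]
dropper 0.9986655116081238 [0 0]
bearing 0.48461487889289856 [0 0]
vial 0.37633368372917175 [ 8 -3]
loupe 0.9970060586929321 [0 0]
```

```bash
python3 - <<'E'
from h import *
cal=dict(np.load("w13.npz"));im=cv2.imread("pics/w13.png");x0,x1,y0,y1=255,372,90,205
P=im[y0:y1,x0:x1];hsv=cv2.cvtColor(cv2.GaussianBlur(P,(3,3),0),cv2.COLOR_BGR2HSV).astype(int)
S=hsv[:,:,1];print(np.percentile(S,[5,25,50,75,95]))
for th in(18,24,30,36):
    n,l,st,ce=cv2.connectedComponentsWithStats((S<th).astype(np.uint8))
    print(th,[(st[i].tolist(),(ray(cal,ce[i]+[x0,y0],.015)[:2]*1000).round().tolist()) for i in range(1,n) if st[i,4]>40])
for n,u in(("w1",(527,233)),("w11",(375,256))):print(n,ray(dict(np.load(n+".npz")),u,.019)[:2])
E
```

```text
[22. 43. 45. 47. 48.]
18 [([0, 0, 54, 10, 312], [408.0, -135.0])]
24 [([0, 0, 57, 11, 365], [409.0, -133.0]), ([45, 23, 14, 13, 133], [453.0, -97.0]), ([68, 29, 14, 16, 132], [470.0, -65.0]), ([27, 60, 13, 14, 123], [501.0, -136.0]), ([54, 77, 12, 14, 104], [535.0, -101.0]), ([89, 81, 12, 13, 107], [551.0, -48.0])]
30 [([0, 0, 59, 12, 405], [409.0, -132.0]), ([44, 21, 16, 16, 200], [452.0, -96.0]), ([67, 29, 16, 17, 194], [470.0, -65.0]), ([26, 59, 15, 15, 179], [501.0, -136.0]), ([53, 76, 15, 16, 166], [536.0, -100.0]), ([88, 80, 14, 15, 165], [552.0, -48.0])]
36 [([0, 0, 62, 13, 453], [410.0, -131.0]), ([43, 20, 18, 18, 242], [452.0, -96.0]), ([67, 28, 17, 18, 242], [470.0, -65.0]), ([25, 58, 17, 17, 222], [501.0, -136.0]), ([52, 76, 17, 16, 204], [536.0, -100.0]), ([87, 78, 17, 17, 210], [551.0, -48.0])]
w1 [0.71089676 0.01593009]
w11 [0.71350051 0.02174327]
```

```bash
python3 -c "
from cell import env
print(env.hand_in())"
```

```text
the job is handed in; nothing more can be done
None
```

All five balls went into the pan in one scoopful, and the empty scoop is back level where it stood, within a few millimetres. The dropper bottle, bearing and loupe show no movement. The white bottle was hidden from the top camera in my final check, though nothing came near it. The job was handed in at about 25 s.

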